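# Lay a tall tube on the roller mixer by way of its front ledge

### The job

Put the tall white tube on the roller mixer, tipping it over in two goes. First, with its foot on the desk in front of the mixer, lean it on the steel bar along the mixer's front edge, between the two pins, and let go; then take it again below its middle and finish the tip, so that it lies at rest, level, along the groove between the two black rollers, cap towards the back. Do not let the tube fall over on the desk, and do not disturb the small bottles and the glue stick beside the mixer.

Things in the scene. Friction and masses are not known exactly. Their poses are not given: they have to be found in the camera images.
- tube: the tall white plastic tube with a grey screw cap, a plain cylinder 46 mm in diameter and 240 mm tall, about 0.3 kg, centre of mass half way up; stands upright on the desk at the start. Origin: centre of the flat foot; z runs along the tube from foot to cap. The cap is its last 37 mm, of the same diameter. It can be gripped anywhere.
- tube_mid (a point): middle of the tube, on its axis, 120 mm above the foot
- tube_cap (a point): centre of the cap's flat top, on the tube's axis, 240 mm above the foot
- mixer: white roller mixer fixed to the desk, 188 mm long, 110 mm wide. Origin: at desk height under its front face, half way across; x runs from front to back along the rollers, y to the left, z up. Flat front with a steel bar along its top edge (a knob stands 10 mm out at y = +30, z = 35 mm). The back plate's inner face is at x = 180 mm, its top at z = 136 mm.
- ledge (a point): middle of the top of the front steel bar, which is 10 mm thick, level, along y, centre at x = 4, z = 95 mm (mixer frame). Two pins 8 mm thick stand on it at y = +32 and -32 mm, up to z = 125 mm. Between them the tube leans steadily about 35 degrees from upright, its foot's centre about 88 mm in front of the mixer's origin, held by friction.
- groove (a point): point on the axis of a tube lying home in the groove: 127 mm above the desk, 100 mm behind the mixer's front, 4 mm clear of the bar. The two fixed black rollers are 20 mm thick, x = 22 to 178 mm, axes at y = +16 and -16, z = 98 mm (mixer frame). The tube is longer than the bed: its foot end juts out over the front by 60 to 95 mm, where it can be held.
- dropper_a: small white dropper bottle, 27 mm thick and 78 mm tall, beside the mixer on its left; to be left alone. Origin: centre of its underside
- dropper_b: small white dropper bottle, 27 mm thick and 78 mm tall, beside the mixer on its right; to be left alone. Origin: centre of its underside
- glue: glue stick, 26 mm thick and 80 mm tall, beside the mixer on its right, towards the back; to be left alone. Origin: centre of its underside

How it is judged:
By the outcome, as a careful person would: the job done as asked, in the order asked, and still so for the second after the job is handed in, with the robot touching nothing.
It also fails if it takes over 48 s, if anything falls off the work surface, if the arm or the gripper's body presses on something with over 40 N, if the wrist force passes 120 N, or if a joint passes its speed limit or range.

### The arm

A 7-joint arm with a two-finger parallel gripper is mounted at the origin on a cart in front of the work surface, level with it; the furniture and walls round the work are solid. World frame = base frame: x ahead of the robot, y to its left, z up, the work surface at z = 0. Lengths are in m, angles in rad, forces in N, time in s.
With the tool pointing down it reaches from about 0.425 to 0.925 m from the base axis. Payload 6.8 kg.
Tool frame: the origin (TCP) lies midway between the tips of the shut fingers; the grasp point (between the pads) lies 19 mm behind it; z points along the fingers, y is the line along which they close (so a half turn about z gives the same grasp; the last joint's range is limited). The gripper opens to 85 mm and grips with 20 to 120 N. Pads are 22 mm wide; open, the fingers measure 114 mm over their backs; the gripper's body (76 mm by 85 mm) begins 54 mm behind the grasp point. The pads swing forward as they close: fully open they stand 13 mm farther back than shut.
Start: joints at [-1.399, 0.477, 0.022, 1.555, -0.011, 1.109, -0.083], TCP at [0.186, 0.649, 0.2] pointing down, gripper open.
Joint ranges: [-2.96, 2.96], [-0.34, 2.1], [-1.41, 1.46], [0.24, 2.44], [-1.37, 4.51], [0.17, 1.92], [-2.96, 2.96]. Speed limits (rad/s): [2.39, 2.39, 3.14, 3.14, 3.14, 3.14, 3.14].

### API

Orientations are given as a unit quaternion [w, x, y, z].
In Python, from station import * gives the robot as it stands.
- The arm moves only by the shell command python3 -m creep 'ROWS' [FORCE]. ROWS is JSON, a list of rows, each a list of 7 numbers: the gripper command: -1 is shut, 1 is fully open, values between are in proportion, then the shift along the world's x, y, z in mm, then the turn, a rotation vector about the world's x, y, z in rad. A call has 1 to 5 rows; each row shifts and turns the commanded pose from where the row before left it; what a row does not reach is not made up. A row lasts 1/8 s, in which the tool goes at most 62.5 mm and 10.7 degrees, less where a joint would pass 70% of its speed; a pose out of reach is approached as far as the arm can. A call is refused whole if a number of a shift passes 62.5 or a number of a turn 0.188, either way. A call with a gripper value outside its range is refused whole. The fingers move at their own pace and stop on an object; FORCE is the grip in N (left out, the last holds). Time passes only in rows, so rows that do not move let the fingers close. It gives the time, the measured TCP pose, the force, the opening and the grip force at its end, in the units of the state.
- get_obs(): the state, without advancing time (a new reading comes with each control period).
- read_camera(name): name is "side" or "top"; returns (picture, depth): 400x640x3 uint8, red, green, blue; 400x640 float32, m along the optical axis (not along the pixel's ray), 0 where there is no reading.
- camera_params(name): a dict with "intrinsics" (3x3 intrinsics, pixels), "cam_to_world" (4x4, takes a point from camera to world coordinates). Camera axes: x right, y up, looking along -z (the intrinsics and any distortion apply to the point x, -y, -z); pixel columns grow to the right and rows downward; lengths in m; the calibration is good to about 2 mm. A picture is of the moment at which its call begins. camera_params takes no time and is no camera call.
- hand_in(): hands the job in; it is judged then, once.
The state is a dict: "t": time; "q": joint angles; "joint_vel": joint speeds; "joint_torque": joint torques, N m; "eef_pos": TCP position; "tool_rot": TCP orientation; "contact_force": force on the tool from outside, world axes, zero at the start; "torque": the same for the moment, N m; "gripper_width": opening from 0.0 (shut) to 1.0 (fully open); "grasp_force": force on a finger pad.
Only numpy, scipy, OpenCV 4.12 (cv2) and the standard library are available. Lean on these libraries where they do the work, as an engineer would, in place of code of your own. Each camera call takes 0.05 s, during which the arm holds its last target. There are 200 camera calls.

## Working session

There is one attempt and no reset: what is moved stays moved. The work goes in short steps, Python scripts to look and compute and a shell command to move; the robot and the scene stay as the last step left them, time stands still between calls to the robot, and variables do not carry over. Pictures are saved under pics/ and viewed, at most 12 in all, crops included, and the job is handed in when it is done.

```bash
mkdir -p pics; ls; cat > h.py <<'E'
from station import *
import numpy as np, cv2
def snap(n,f):
    im,d=read_camera(n); cv2.imwrite('pics/'+f,im[:,:,::-1]); np.savez('pics/'+f[:-4]+'.npz',im=im,d=d); return im,d
def cloud(n,d):
    p=camera_params(n);K=np.array(p['intrinsics']);T=np.array(p['cam_to_world'])
    v,u=np.mgrid[:d.shape[0],:d.shape[1]]
    P=np.stack([(u-K[0,2])/K[0,0]*d,-(v-K[1,2])/K[1,1]*d,-d],-1)
    return P@T[:3,:3].T+T[:3,3]
E
python3 - <<'E'
from h import *
for n in('side','top'):
    im,d=snap(n,n+'0.png'); p=camera_params(n); print(n,{k:np.round(np.array(v),3).tolist() if k!='x' else v for k,v in p.items()},(d>0).mean())
o=get_obs();print({k:np.round(v,3).tolist() for k,v in o.items()})
E
```

```text
pics
side {'intrinsics': [[400.968, 0.0, 321.24], [0.0, 400.968, 195.348], [0.0, 0.0, 1.0]], 'cam_to_world': [[-0.963, 0.105, -0.249, 0.384], [-0.27, -0.414, 0.869, 1.018], [-0.012, 0.904, 0.427, 0.54], [0.0, 0.0, 0.0, 1.0]]} 0.94235546875
top {'intrinsics': [[451.501, 0.0, 314.6], [0.0, 451.501, 204.701], [0.0, 0.0, 1.0]], 'cam_to_world': [[0.042, 0.978, -0.205, 0.402], [-0.999, 0.041, -0.011, 0.273], [-0.003, 0.205, 0.979, 0.982], [0.0, 0.0, 0.0, 1.0]]} 0.99610546875
{'t': 0.1, 'q': [-1.399, 0.478, 0.022, 1.556, -0.012, 1.109, -0.083], 'joint_vel': [0.001, -0.002, 0.001, -0.001, -0.0, 0.0, -0.0], 'joint_torque': [0.004, -59.776, 1.614, -28.195, 0.013, 0.005, 0.0], 'eef_pos': [0.186, 0.648, 0.199], 'tool_rot': [-0.0, 0.139, 0.99, -0.001], 'contact_force': [-0.751, 0.061, -0.821], 'torque': [0.006, -0.037, -0.006], 'grasp_force': 0.0, 'gripper_width': 1.002}
```

View pics/side0.png

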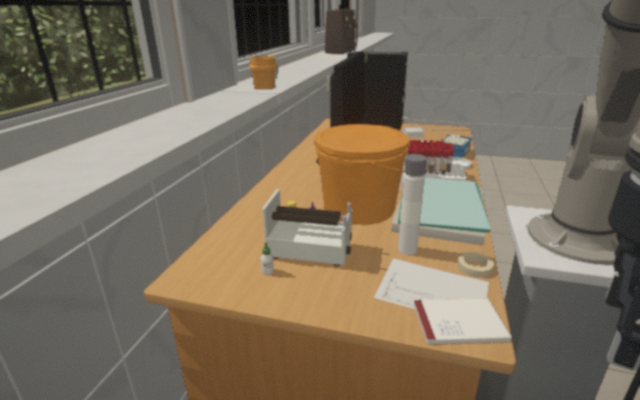

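View pics/top0.png

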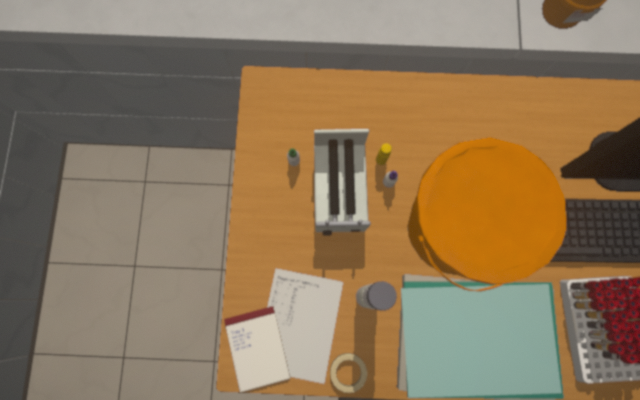

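Side view: the tube spans (413,160) to (409,250), and the mixer sits at (265–352, 190–262). Top view: the cap is at (380,296), the mixer at (315–368, 130–232), the bottles at (293,157) and (391,178), and the glue at (384,153). A big orange pot stands to the right.

```bash
cat > m.py <<'E'
from h import *
A=np.load('pics/top0.npz');B=np.load('pics/side0.npz')
P=cloud('top',A['d']);S=cloud('side',B['d'])
r=lambda a:np.round(np.asarray(a)*1000,1).tolist()
def box(P,u0,u1,v0,v1,z0,z1):
    q=P[v0:v1,u0:u1].reshape(-1,3);return q[(q[:,2]>z0)&(q[:,2]<z1)]
print('desk',r(np.median(box(P,250,300,200,260,-.1,.1),0)))
c=box(P,350,405,270,320,.225,.26);m=cv2.minEnclosingCircle(c[:,:2].astype(np.float32));print('cap top',len(c),r(np.median(c,0)),r(m[0]),r(m[1]))
# tube from side: cylinder points
c=box(S,385,440,150,260,.03,.2);print('side tube',len(c),r(c.min(0)),r(c.max(0)),r(c.mean(0)))
# mixer
c=box(P,300,375,120,240,.06,.2);print('mixer',len(c),r(c.min(0)),r(c.max(0)))
rc=cv2.minAreaRect((c[:,:2]*1000).astype(np.float32));print(rc,cv2.boxPoints(rc).round(1).tolist())
im=A['im'].astype(int)
dk=(im.max(2)<75);dk[:135]=0;dk[220:]=0;dk[:,:322]=0;dk[:,362:]=0
n,l,st,ce=cv2.connectedComponentsWithStats(dk.astype(np.uint8))
for i in range(1,n):
    if st[i,4]>150:
        q=P[l==i];q=q[(q[:,2]>.095)&(q[:,2]<.125)];w=cv2.fitLine((q[:,:2]).astype(np.float32),cv2.DIST_L2,0,.01,.01).ravel()
        print('roller',st[i],r(q.min(0)),r(q.max(0)),'dir',w[:2],r(w[2:]),np.degrees(np.arctan2(w[1],w[0])))
for k,b in dict(a=(282,304,145,170),b=(383,402,168,190),g=(375,396,140,166)).items():
    c=box(P,*b,.05,.1);print(k,len(c),r(c.mean(0)),r(c.max(0)))
c=box(P,400,580,130,290,.1,.6);print('pot',r(c.min(0)),r(c.max(0)))
c=box(P,400,560,275,398,-.05,.1);print('book',r(c.min(0)),r(c.max(0)))
E
python3 m.py
```

```text
desk [548.4, 369.9, 0.5]
cap top 670 [412.6, 168.0, 240.2] [412.6, 167.2] 23.7
side tube 3554 [341.3, -346.5, 30.0] [489.7, 191.4, 199.8] [412.5, 39.3, 96.9]
mixer 4071 [544.5, 171.4, 60.0] [737.7, 290.3, 140.2]
((641.9258422851562, 231.21908569335938), (189.7294921875, 109.83207702636719), 3.271860122680664) [[544.0999755859375, 280.6000061035156], [550.4000244140625, 171.0], [739.7999877929688, 181.8000030517578], [733.5, 291.5]]
roller [328 139  11  76 614] [569.6, 236.2, 98.2] [724.2, 261.1, 112.5] dir [0.9985265  0.05426555] [647.5, 248.0] 3.110715
roller [344 139  11  75 605] [571.1, 204.7, 99.4] [725.7, 228.4, 111.6] dir [0.9985774  0.05332161] [648.4000244140625, 216.39999389648438] 3.0565526
a 64 [705.9, 336.3, 63.8] [716.5, 345.1, 80.9]
b 66 [665.4, 121.7, 63.5] [674.2, 129.7, 81.9]
g 152 [715.6, 140.3, 73.1] [730.2, 151.7, 83.5]
pot [432.1, -237.6, 100.5] [697.8, 106.8, 225.6]
book [214.2, -248.4, -5.2] [475.2, 100.2, 50.3]
```

```bash
python3 -m creep '[[1,23,-48,15,0,0,0.067],[1,23,-48,15,0,0,0.067],[1,23,-48,15,0,0,0.067],[1,23,-48,15,0,0,0.066],[1,23,-48,15,0,0,0.066]]' 60; python3 -m creep '[[1,23,-48,0,0.003,-0.06,0],[1,23,-48,0,0.003,-0.06,0],[1,23,-48,0,0.003,-0.06,0],[1,23,-48,0,0.003,-0.06,0],[1,23,-48,0,0.003,-0.06,0]]'
cat > st.py <<'E'
from h import *
from scipy.spatial.transform import Rotation as R
o=get_obs();w=o['tool_rot'];M=R.from_quat([w[1],w[2],w[3],w[0]]).as_matrix()
c,s=np.cos(np.radians(3.1)),np.sin(np.radians(3.1))
mf=lambda v:np.array([c*v[0]+s*v[1],-s*v[0]+c*v[1],v[2]])
p=np.array(o['eef_pos'])*1000
print('t',round(o['t'],2),'tcp',p.round(1),'tcp_mix',mf(p-[548.2,226.5,0]).round(1),'z',mf(M[:,2]).round(3),'y',mf(M[:,1]).round(3),'ang',np.degrees(np.arctan2(mf(M[:,2])[0],-M[2,2])).round(1))
print('q',np.round(o['q'],2),'F',np.round(o['contact_force'],1),'w',round(o['gripper_width'],3),'g',round(o['grasp_force'],1))
gp=p-19*M[:,2];print('grasp_mix',mf(gp-[548.2,226.5,0]).round(1))
E
python3 st.py
```

```text
t: 0.72
eef_pos: [0.3019, 0.4068, 0.2753]
tool_rot: [-0.0, -0.028, 1.0, -0.0]
contact_force: [0.9, -0.0, -0.5]
gripper_width: 1.001
grasp_force: 0.0
t: 1.35
eef_pos: [0.4168, 0.167, 0.275]
tool_rot: [0.15, -0.026, 0.988, 0.003]
contact_force: [0.4, 0.4, 0.3]
gripper_width: 0.997
grasp_force: 0.0
t 1.35 tcp [416.8 167.  275. ] tcp_mix [-134.4  -52.3  275. ] z [ 0.298 -0.001 -0.955] y [ 0.001  1.    -0.001] ang 17.3
q [-0.9  -0.17  0.21  2.18  0.28  0.9   0.79] F [0.4 0.4 0.3] w 0.997 g 0.0
grasp_mix [-140.1  -52.3  293.1]
```

```bash
python3 -m creep '[[1,0.5,0.5,-40,0,0,0],[1,0.5,0.5,-40,0,0,0],[1,0,0,-13,0,0,0],[-1,0,0,0,0,0,0],[-1,0,0,0,0,0,0]]' 60; python3 -m creep '[[-1,0,0,0,0,0,0],[-1,0,0,0,0,0,0],[-1,0,0,0,0,0,0]]';python3 st.py
```

```text
t: 1.98
eef_pos: [0.4183, 0.1705, 0.1834]
tool_rot: [0.15, -0.026, 0.988, 0.004]
contact_force: [-0.5, 0.5, 0.3]
gripper_width: 0.604
grasp_force: 0.0
t: 2.35
eef_pos: [0.4188, 0.1704, 0.1839]
tool_rot: [0.151, -0.026, 0.988, 0.004]
contact_force: [-0.1, -1.4, 6.2]
gripper_width: 0.518
grasp_force: 60.8
t 2.35 tcp [418.8 170.4 183.9] tcp_mix [-132.3  -49.   183.9] z [ 0.299  0.001 -0.954] y [0.001 1.    0.001] ang 17.4
q [-0.89 -0.04  0.23  2.31  0.3   0.65  0.74] F [-0.1 -1.4  6.2] w 0.518 g 60.8
grasp_mix [-137.9  -49.   202.1]
```

```bash
python3 -m creep '[[-1,-0.7,12.2,10,0,0,0],[-1,-0.7,12.2,10,0,0,0],[-1,-0.6,12.2,0,0,0,0],[-1,-0.6,12.3,0,0,0,0],[-1,0,0,0,0,0,0]]'; python3 -m creep '[[-1,15,0.8,-3.3,-0.0033,0.061,0],[-1,15,0.8,-3.3,-0.0033,0.061,0],[-1,15,0.8,-3.3,-0.0033,0.061,0],[-1,15,0.8,-3.3,-0.0033,0.061,0],[-1,15,0.8,-3.3,-0.0033,0.061,0]]' ;python3 -m creep '[[-1,15,0.8,-3.3,-0.0033,0.061,0],[-1,15,0.8,-3.3,-0.0033,0.061,0],[-1,15,0.8,-3.3,-0.0033,0.061,0],[-1,15,0.8,-3.3,-0.0033,0.061,0],[-1,15,0.8,-3.3,-0.0033,0.061,0]]' ;python3 -m creep '[[-1,0,0,0,0,0,0]]';python3 st.py; python3 -c "
from h import *
im,d=snap('side','s1.png');im2,d2=snap('top','t1.png')
cv2.imwrite('pics/c1.png',np.hstack([cv2.resize(im[130:290,240:440],(400,320)),cv2.resize(im2[100:260,270:470],(400,320))])[:,:,::-1])"
```

```text
t: 2.98
eef_pos: [0.4145, 0.2199, 0.2018]
tool_rot: [0.149, -0.027, 0.988, 0.003]
contact_force: [0.1, 0.2, -3.3]
gripper_width: 0.518
grasp_force: 61.6
t: 3.6
eef_pos: [0.4903, 0.2222, 0.1851]
tool_rot: [-0.004, -0.027, 1.0, -0.001]
contact_force: [0.2, 0.3, -3.5]
gripper_width: 0.521
grasp_force: 61.9
t: 4.22
eef_pos: [0.5656, 0.2263, 0.1683]
tool_rot: [-0.155, -0.026, 0.987, -0.005]
contact_force: [0.9, 0.3, -2.8]
gripper_width: 0.516
grasp_force: 62.1
t: 4.35
eef_pos: [0.5663, 0.2255, 0.167]
tool_rot: [-0.155, -0.026, 0.988, -0.006]
contact_force: [0.4, -0.8, -3.5]
gripper_width: 0.512
grasp_force: 61.6
t 4.35 tcp [566.3 225.5 167. ] tcp_mix [ 18.  -2. 167.] z [-0.306 -0.003 -0.952] y [ 0.002  1.    -0.004] ang -17.8
q [-0.59  0.6   0.27  1.51 -0.24  1.36  1.36] F [ 0.4 -0.8 -3.5] w 0.512 g 61.6
grasp_mix [ 23.8  -2.  185.1]
```

View pics/c1.png

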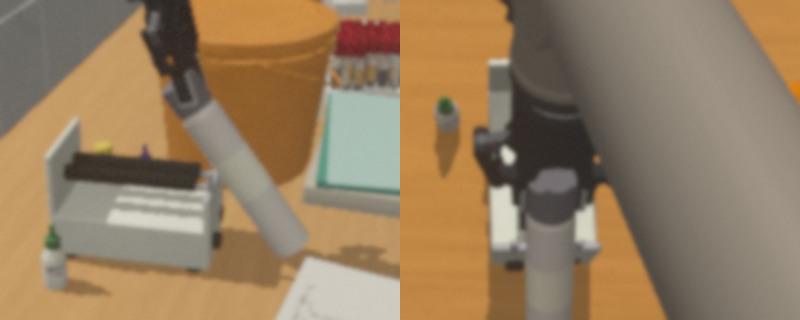

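The tube leans over the bar, between the pins in y, with its foot about 7 mm above the desk. I'll lower it until the foot touches, then move forward until it touches the bar.

```bash
python3 -m creep '[[-1,0,1,-2,0,0,0],[-1,0,1,-2,0,0,0],[-1,0,0,-1.5,0,0,0],[-1,0,0,0,0,0,0]]'; python3 -m creep '[[-1,0,0,-1,0,0,0],[-1,0,0,0,0,0,0]]'; python3 -m creep '[[-1,2,0,0,0,0,0],[-1,2,0,0,0,0,0],[-1,0,0,0,0,0,0]]';python3 st.py
```

```text
t: 4.95
eef_pos: [0.5646, 0.2287, 0.1636]
tool_rot: [-0.155, -0.027, 0.988, -0.005]
contact_force: [-0.3, -0.4, -2.8]
gripper_width: 0.516
grasp_force: 61.8
t: 5.2
eef_pos: [0.5648, 0.2286, 0.1625]
tool_rot: [-0.155, -0.026, 0.988, -0.005]
contact_force: [-0.4, 0.6, -2.9]
gripper_width: 0.515
grasp_force: 61.8
t: 5.58
eef_pos: [0.569, 0.2286, 0.1626]
tool_rot: [-0.155, -0.026, 0.988, -0.005]
contact_force: [-0.2, 0.2, -4.6]
gripper_width: 0.515
grasp_force: 61.9
t 5.58 tcp [569.  228.6 162.6] tcp_mix [ 20.9   1.  162.6] z [-0.305 -0.001 -0.952] y [ 0.     1.    -0.001] ang -17.8
q [-0.59  0.61  0.27  1.5  -0.24  1.36  1.36] F [-0.2  0.2 -4.6] w 0.515 g 61.9
grasp_mix [ 26.7   1.  180.7]
```

```bash
for i in 1; do python3 -m creep '[[-1,0,0,-1,0,0,0],[-1,0,0,0,0,0,0]]'; python3 -m creep '[[-1,0,0,-1,0,0,0],[-1,0,0,0,0,0,0]]';  python3 -m creep '[[-1,1,0,-0.5,0,0,0],[-1,0,0,0,0,0,0]]'; done | grep -E 'pos|cont';python3 st.py
```

```text
eef_pos: [0.569, 0.2287, 0.1618]
contact_force: [1.3, -0.9, -1.0]
eef_pos: [0.5693, 0.2287, 0.1611]
contact_force: [1.5, 0.8, 1.1]
eef_pos: [0.5698, 0.2288, 0.1602]
contact_force: [0.5, 0.6, 1.1]
t 6.33 tcp [569.8 228.8 160.2] tcp_mix [ 21.7   1.1 160.2] z [-0.306 -0.001 -0.952] y [ 0.     1.    -0.001] ang -17.8
q [-0.59  0.61  0.27  1.5  -0.25  1.35  1.36] F [0.5 0.6 1.1] w 0.515 g 61.9
grasp_mix [ 27.5   1.1 178.3]
```

```bash
python3 -m creep '[[-1,1,0,0,0,0,0],[-1,0,0,0,0,0,0]]'| grep -E 'pos|cont'; python3 -m creep '[[-1,1,0,0,0,0,0],[-1,0,0,0,0,0,0]]'| grep -E 'pos|cont';python3 st.py; python3 - <<'E'
from h import *
im,d=snap('side','s2.png')
cv2.imwrite('pics/c2.png',cv2.resize(im[150:280,250:420],(765,585),interpolation=cv2.INTER_CUBIC)[:,:,::-1])
E
```

```text
eef_pos: [0.5703, 0.2288, 0.1598]
contact_force: [-0.2, 0.4, 1.0]
eef_pos: [0.571, 0.2287, 0.1597]
contact_force: [-1.7, 0.0, -0.8]
t 6.83 tcp [571.  228.7 159.7] tcp_mix [ 22.9   1.  159.7] z [-0.307 -0.001 -0.952] y [ 0.     1.    -0.001] ang -17.9
q [-0.59  0.61  0.27  1.5  -0.25  1.36  1.36] F [-1.7  0.  -0.8] w 0.516 g 61.5
grasp_mix [ 28.8   1.  177.7]
```

View pics/c2.png

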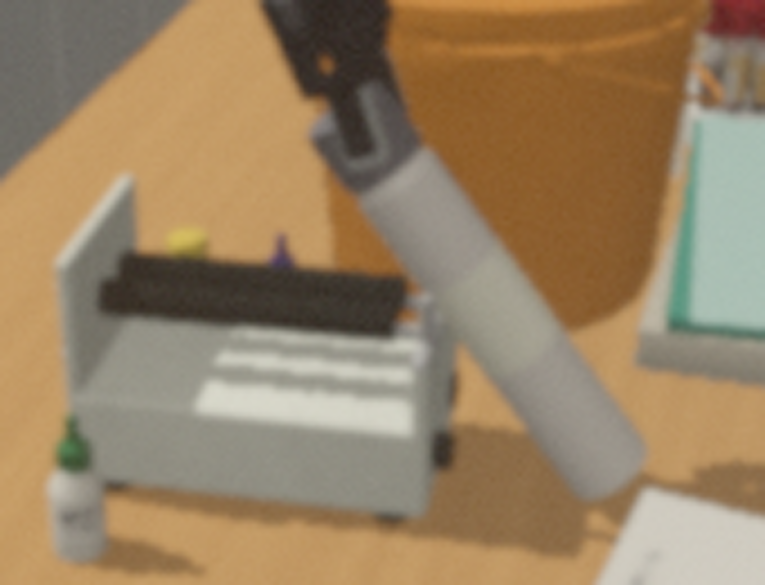

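The tube's mid-height meets the bar at about (435,290) and its foot is on the desk near (600,490), which fits the geometry. I'll nudge it forward and release.

```bash
python3 -m creep '[[-1,1,0,-0.5,0,0,0],[-1,0,0,0,0,0,0]]'| grep -E 'pos|cont'; python3 -m creep '[[0.15,0,0,0,0,0,0],[0.3,0,0,0,0,0,0],[0.6,0,0,0,0,0,0],[1,0,0,0,0,0,0],[1,0,0,0,0,0,0]]';python3 st.py; python3 - <<'E'
from h import *
im,d=snap('side','s3.png')
cv2.imwrite('pics/c3.png',cv2.resize(im[150:280,250:420],(510,390),interpolation=cv2.INTER_CUBIC)[:,:,::-1])
E
```

```text
eef_pos: [0.5721, 0.2287, 0.1592]
contact_force: [-3.7, 0.4, -2.9]
t: 7.75
eef_pos: [0.573, 0.2286, 0.1597]
tool_rot: [-0.154, -0.026, 0.988, -0.005]
contact_force: [0.2, -0.1, -1.0]
gripper_width: 1.0
grasp_force: 0.0
t 7.75 tcp [573.  228.6 159.7] tcp_mix [ 24.8   0.8 159.7] z [-0.305 -0.001 -0.952] y [ 0.     1.    -0.001] ang -17.8
q [-0.59  0.61  0.27  1.5  -0.25  1.36  1.37] F [ 0.2 -0.1 -1. ] w 1.0 g 0.0
grasp_mix [ 30.6   0.8 177.8]
```

View pics/c3.png

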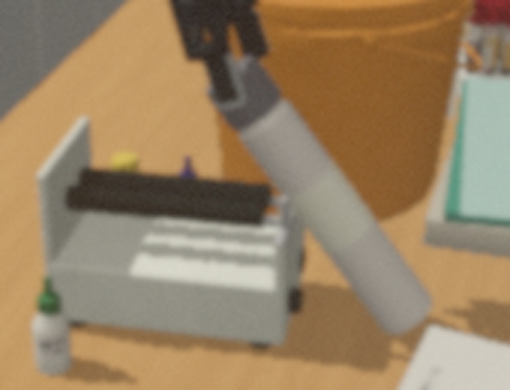

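The tube holds its lean on its own; the cap is at about (250,90) and the foot at (405,320). Next I retreat and go round for the low grip.

```bash
python3 -m creep '[[1,7,0.4,23,0,0,0],[1,8,0.4,25,0,0,0],[1,15,0.8,47,0,0,0],[1,-17,-0.9,0,0.008,-0.148,0],[1,-17,-0.9,0,0.008,-0.148,0]]'|grep F;python3 -m creep '[[1,-17,-0.9,0,0.008,-0.148,0],[1,-17,-0.9,0,0.008,-0.148,0],[1,-17,-0.9,0,0.008,-0.148,0],[1,-17,-0.9,0,0.008,-0.148,0],[1,0,0,0,0,0,0]]'|grep F; python3 st.py
python3 -m creep '[[1,0,0,-30,0,0,0],[1,0,0,-40,0,0,0],[1,0,0,-40,0,0,0],[1,0,0,0,0,0,0]]'|grep F; python3 st.py;python3 - <<'E'
from h import *
im,d=snap('side','s4.png')
cv2.imwrite('pics/c4.png',cv2.resize(im[110:280,230:450],(660,510),interpolation=cv2.INTER_CUBIC)[:,:,::-1])
E
```

```text
t 9.05 tcp [502.7 222.6 252.8] tcp_mix [-45.7  -1.5 252.8] z [ 0.513 -0.009 -0.859] y [ 0.004  1.    -0.009] ang 30.8
q [-1.02 -0.03  0.26  2.21  0.62  0.64  0.42] F [1.  0.  0.1] w 1.001 g 0.0
grasp_mix [-55.4  -1.3 269.1]
t 9.55 tcp [505.5 221.3 142. ] tcp_mix [-42.9  -2.9 142. ] z [ 0.511 -0.015 -0.859] y [ 0.008  1.    -0.013] ang 30.7
q [-1.03  0.17  0.3   2.32  0.9   0.38  0.08] F [-0.5  0.1  1. ] w 0.999 g 0.0
grasp_mix [-52.6  -2.6 158.3]
```

View pics/c4.png

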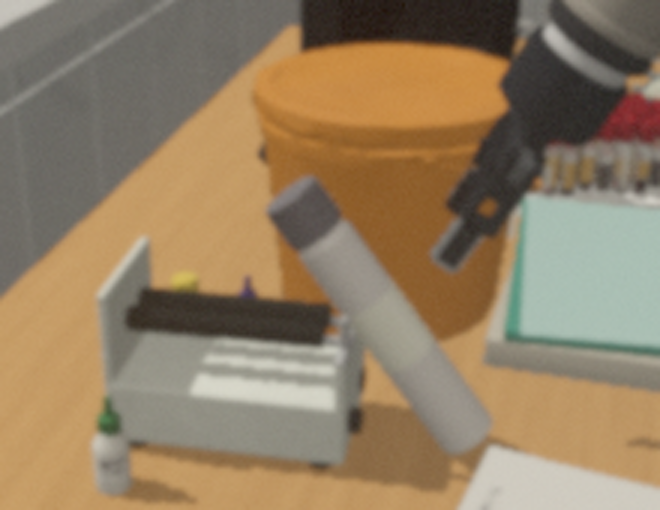

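The tube leans free (cap near (305,210), foot near (465,440)) and the hand is above it, clear. I'll measure the tube's lean from depth before descending.

```bash
cat > tube.py <<'E'
import sys
from h import *
n,f,lo,hi=sys.argv[1],sys.argv[2],float(sys.argv[3]),float(sys.argv[4])
d=np.load('pics/'+f)['d'] ;P=cloud(n,d).reshape(-1,3)
c,s=np.cos(np.radians(3.1)),np.sin(np.radians(3.1))
q=(P-[.5482,.2265,0])@np.array([[c,-s,0],[s,c,0],[0,0,1]])*1000
x0,x1=(-130,80) if len(sys.argv)<6 else map(float,sys.argv[5].split(','))
q=q[(q[:,0]>x0)&(q[:,0]<x1)&(abs(q[:,1])<40)&(q[:,2]>lo)&(q[:,2]<hi)]
if len(sys.argv)<6: q=q[(q[:,0]<-12)|(q[:,2]>135)]
# robust cylinder fit, radius 23
from scipy.optimize import least_squares
def res(p):
    a=np.array([np.sin(p[0]),p[1],np.cos(p[0])]);a/=np.linalg.norm(a)
    v=q-np.array([-45+p[2]*np.cos(p[0]),p[3],75-p[2]*np.sin(p[0])]) if len(sys.argv)<6 else q-np.array([60,p[3],127+p[2]])
    return np.linalg.norm(v-np.outer(v@a,a),axis=1)-23
f=least_squares(res,[.61 if len(sys.argv)<6 else 1.57,0,0,0],loss='soft_l1',f_scale=2)
p=f.x;print(n,len(q),'tilt',np.degrees(p[0]).round(1),'ydir',p[1].round(3),'off,y',p[2:].round(1),'rms',np.median(abs(res(p))).round(2))
t=q@np.array([np.sin(p[0]),p[1],np.cos(p[0])])
if len(sys.argv)<6:
    o=np.array([-45+p[2]*np.cos(p[0]),p[3],75-p[2]*np.sin(p[0])]);a=np.array([np.sin(p[0]),p[1],np.cos(p[0])])
    print('foot centre (edge on desk):',(o+a*((23*np.sin(p[0])-o[2])/a[2])).round(1),'span',np.percentile(t,1).round(1),np.percentile(t,99).round(1))
else: print('span x',np.percentile(q[:,0],[1,99]).round(1))
E
python3 tube.py side s4.npz 15 230; python3 -c "
from h import *
snap('top','t4.png')"; python3 tube.py top t4.npz 15 120
```

```text
side 2002 tilt 35.9 ydir 0.023 off,y [-0.4 -1.7] rms 0.78
foot centre (edge on desk): [-90.   -3.4  13.5] span -38.3 196.2
top 511 tilt 35.0 ydir 0.024 off,y [0.5 0. ] rms 0.48
foot centre (edge on desk): [-87.7  -1.8  13.2] span 7.6 81.3
```

```bash
python3 -m creep '[[1,-1,1,-25,0,0,0],[1,-1,1,-25,0,0,0],[1,0,0,0,0,0,0]]'|grep tcp; python3 st.py
```

```text
t 10.03 tcp [504.4 225.2  94.7] tcp_mix [-43.8   1.1  94.7] z [ 0.515 -0.011 -0.857] y [ 0.007  1.    -0.009] ang 31.0
q [-1.1   0.28  0.39  2.36  1.2   0.26 -0.26] F [-0.3 -0.4 -0.5] w 0.999 g 0.0
grasp_mix [-53.6   1.3 111. ]
```

```bash
python3 -m creep '[[1,1,-1,-13,0,0,0],[1,1,-1,-13,0,0,0],[1,0,0,0,0,0,0]]'|grep tcp; python3 st.py
```

```text
t 10.4 tcp [507.  223.3  69.5] tcp_mix [-41.3  -0.9  69.5] z [ 0.516 -0.01  -0.857] y [ 0.007  1.    -0.007] ang 31.1
q [-1.1   0.35  0.41  2.38  1.49  0.21 -0.57] F [-0.2 -0.2 -0.2] w 1.002 g 0.0
grasp_mix [-51.1  -0.7  85.8]
```

```bash
python3 -m creep '[[1,0,0,-9,0,0.015,0],[1,-1,0,-9,0,0.015,0],[1,0,0,-9,0,0.015,0],[1,0,0,0,0,0,0]]'|grep tcp; python3 st.py;python3 - <<'E'
from h import *
im,d=snap('side','s5.png')
cv2.imwrite('pics/c5.png',cv2.resize(im[130:280,270:450],(540,450),interpolation=cv2.INTER_CUBIC)[:,:,::-1])
E
```

```text
t 10.9 tcp [504.9 222.5  40.7] tcp_mix [-43.4  -1.7  40.7] z [ 0.474 -0.009 -0.88 ] y [ 0.008  1.    -0.006] ang 28.3
q [-0.99  0.4   0.31  2.36  1.53  0.19 -0.61] F [ 0.4 -0.7  0.4] w 1.001 g 0.0
grasp_mix [-52.4  -1.5  57.4]
```

View pics/c5.png

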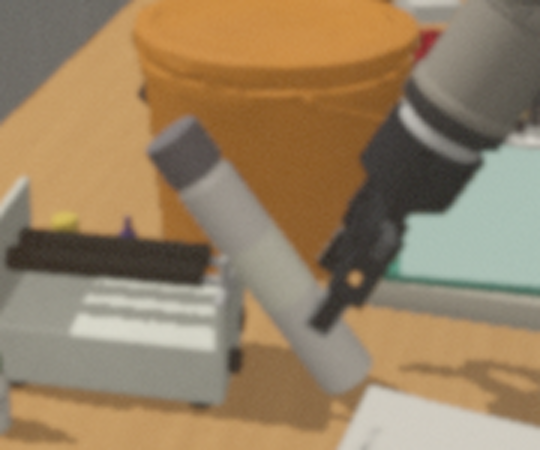

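The finger tip overlaps the tube's lower third at about (320,325), as computed. Closing.

```bash
python3 -m creep '[[-1,0,0,0,0,0,0],[-1,0,0,0,0,0,0],[-1,0,0,0,0,0,0],[-1,0,0,0,0,0,0],[-1,0,0,0,0,0,0]]' 80|tail -3; python3 st.py;python3 -c "
from h import *
snap('side','s6.png')"; python3 tube.py side s6.npz 100 230
```

```text
contact_force: [-10.5, -2.8, 17.9]
gripper_width: 0.438
grasp_force: 77.0
t 11.57 tcp [504.3 222.3  41.7] tcp_mix [-44.1  -1.8  41.7] z [ 0.476 -0.009 -0.88 ] y [ 0.007  1.    -0.006] ang 28.4
q [-0.99  0.4   0.31  2.36  1.54  0.19 -0.61] F [-10.5  -2.8  17.9] w 0.438 g 77.0
grasp_mix [-53.1  -1.6  58.4]
side 1963 tilt 94.7 ydir -0.086 off,y [-98.3  10. ] rms 10.32
foot centre (edge on desk): [1778.5 -145.9   22.9] span -147.7 39.3
```

```bash
python3 - <<'E'
from h import *
im=np.load('pics/s6.npz')['im']
cv2.imwrite('pics/c6.png',cv2.resize(im[130:280,270:450],(720,600),interpolation=cv2.INTER_CUBIC)[:,:,::-1])
E
python3 tube.py side s6.npz 20 230
```

```text
side 2781 tilt 37.0 ydir 0.052 off,y [-37.5  17.8] rms 11.54
foot centre (edge on desk): [-137.9   12.4   13.8] span -37.0 194.5
```

View pics/c6.png

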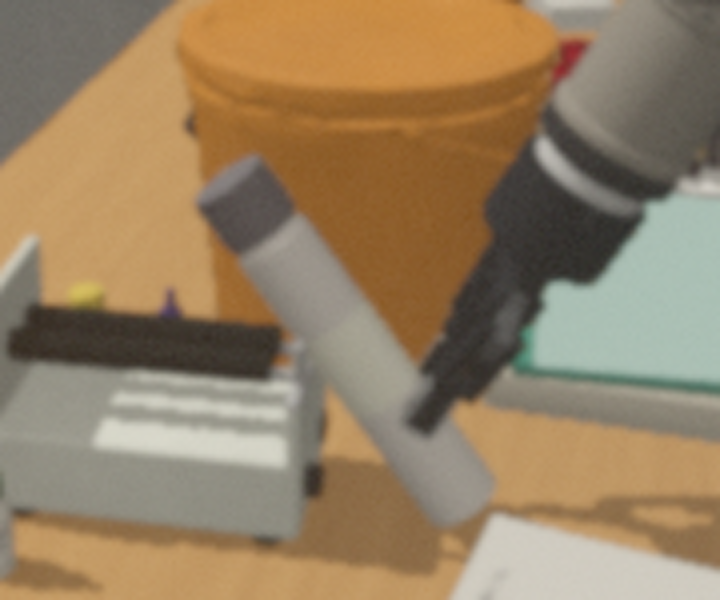

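```bash
python3 - <<'E'
from h import *
d=np.load('pics/s6.npz')
P=cloud('side',d['d']);im=d['im'].astype(int)
c,s=np.cos(np.radians(3.1)),np.sin(np.radians(3.1))
q=(P-[.5482,.2265,0])@np.array([[c,-s,0],[s,c,0],[0,0,1]])*1000
for u,v in [(372,234),(374,234),(376,234),(378,232),(380,229),(384,225),(390,215),(365,238),(370,240),(360,225),(380,248),(345,200)]: print(u,v,q[v,u].round(0),im[v,u])
E
```

```text
372 234 [-59.  23.  79.] [91 87 81]
374 234 [-64.  31.  85.] [61 56 51]
376 234 [-68.  29.  84.] [59 54 49]
378 232 [-72.  24.  86.] [56 51 45]
380 229 [-76.  24.  94.] [56 50 46]
384 225 [-85.  48. 119.] [59 55 51]
390 215 [-96.  63. 152.] [48 46 43]
365 238 [-43.  18.  64.] [137 130 122]
370 240 [-55.  21.  62.] [146 141 130]
360 225 [-31.  22.  99.] [157 154 138]
380 248 [-78.  20.  43.] [152 146 136]
345 200 [  3.  23. 158.] [152 146 137]
```

```bash
python3 - <<'E'
from h import *
c,s=np.cos(np.radians(3.1)),np.sin(np.radians(3.1))
T=np.array([[c,-s,0],[s,c,0],[0,0,1]])
for f,uv in (('s2',[(330,175),(331,180),(331,183),(332,185),(332,187),(333,190)]),('s5',[(373,232),(376,233),(377,237),(378,240),(380,232),(384,226)]),('s4',[(375,195),(378,197),(380,198),(382,194),(386,188)])):
    P=(cloud('side',np.load(f'pics/{f}.npz')['d'])-[.5482,.2265,0])@T*1000; im=np.load(f'pics/{f}.npz')['im']
    for u,v in uv: print(f,u,v,P[v,u].round(0),im[v,u])
E
```

```text
s2 330 175 [ 34.  34. 218.] [71 65 60]
s2 331 180 [ 32.  35. 208.] [65 56 51]
s2 331 183 [ 32.  38. 202.] [60 54 49]
s2 332 185 [ 31.  30. 194.] [102  99  94]
s2 332 187 [ 32.  23. 186.] [95 89 84]
s2 333 190 [ 30.  23. 179.] [95 90 86]
s5 373 232 [-60.  14.  80.] [142 139 131]
s5 376 233 [-69.  52. 100.] [83 79 74]
s5 377 237 [-72.  51.  90.] [59 52 47]
s5 378 240 [-75.  54.  84.] [86 81 77]
s5 380 232 [-78.  54. 105.] [56 51 46]
s5 384 226 [-86.  71. 129.] [61 58 53]
s4 375 195 [-63.  47. 187.] [106 103  97]
s4 378 197 [-69.  52. 185.] [82 76 71]
s4 380 198 [-74.  52. 183.] [79 74 68]
s4 382 194 [-77.  54. 194.] [57 51 45]
s4 386 188 [-85.  54. 207.] [59 54 48]
```

Depth shows the finger tips really stand about 36 mm behind the reported TCP at this opening. The pads therefore only pinch the near side of the tube (37 mm chord). I'll open, go about 30 mm deeper at a slightly steeper tool angle, and regrip.

```bash
python3 -m creep '[[0,0,0,0,0,0,0],[0.5,0,0,0,0,0,0],[1,0,0,0,0,0,0],[1,0,0,0,0,0,0]]' 40|grep cont; python3 -m creep '[[1,2,0,-7,0,0.025,0],[1,2,0,-7,0,0.025,0],[1,2,0,-7,0,0.025,0],[1,3,0,-6,0,0.025,0],[1,0,0,0,0,0,0]]'|grep cont; python3 st.py; python3 -c "
from h import *
snap('side','s7.png')
im,d=snap('top','t7.png')
c,s=np.cos(np.radians(3.1)),np.sin(np.radians(3.1))
T=np.array([[c,-s,0],[s,c,0],[0,0,1]])
S=np.load('pics/s7.npz');P=(cloud('side',S['d'])-[.5482,.2265,0])@T*1000
m=(P[:,:,1]>42)&(P[:,:,1]<62)&(P[:,:,0]>-90)&(P[:,:,0]<-20)&(P[:,:,2]>20)&(P[:,:,2]<110)&(S['im'].max(2)<95)
q=P[m];print(len(q),q[np.argsort(q[:,2])[:6]].round(0).tolist())"; python3 tube.py side s7.npz 130 230
```

```text
contact_force: [-0.8, -0.3, 0.5]
contact_force: [0.0, -0.5, -0.7]
t 12.75 tcp [514.3 222.5  13.9] tcp_mix [-34.1  -2.2  13.9] z [ 0.385 -0.004 -0.923] y [ 0.008  1.    -0.   ] ang 22.6
q [-0.75  0.45  0.11  2.27  1.1   0.2  -0.12] F [ 0.  -0.5 -0.7] w 1.006 g 0.0
grasp_mix [-41.4  -2.1  31.4]
95 [[-56.0, 52.0, 60.0], [-58.0, 52.0, 61.0], [-60.0, 55.0, 63.0], [-54.0, 52.0, 63.0], [-52.0, 53.0, 63.0], [-63.0, 56.0, 63.0]]
side 2015 tilt -7.8 ydir 0.184 off,y [-1.3  5.2] rms 29.39
foot centre (edge on desk): [-35.6  -9.2  -3.1] span 136.7 247.1
```

```bash
python3 -m creep '[[-1,0,0,0,0,0,0],[-1,0,0,0,0,0,0],[-1,0,0,0,0,0,0],[-1,0,0,0,0,0,0],[-1,0,0,0,0,0,0]]' 80|tail -3; python3 st.py;python3 - <<'E'
from h import *
im,d=snap('side','s8.png')
cv2.imwrite('pics/c8.png',cv2.resize(im[130:280,270:450],(720,600),interpolation=cv2.INTER_CUBIC)[:,:,::-1])
E
```

```text
contact_force: [-2.9, -1.1, 5.5]
gripper_width: 0.52
grasp_force: 80.2
t 13.47 tcp [513.3 223.1  14.2] tcp_mix [-35.1  -1.5  14.2] z [ 0.385 -0.003 -0.923] y [ 0.006  1.    -0.001] ang 22.6
q [-0.76  0.45  0.11  2.28  1.1   0.2  -0.11] F [-2.9 -1.1  5.5] w 0.52 g 80.2
grasp_mix [-42.4  -1.5  31.8]
```

View pics/c8.png

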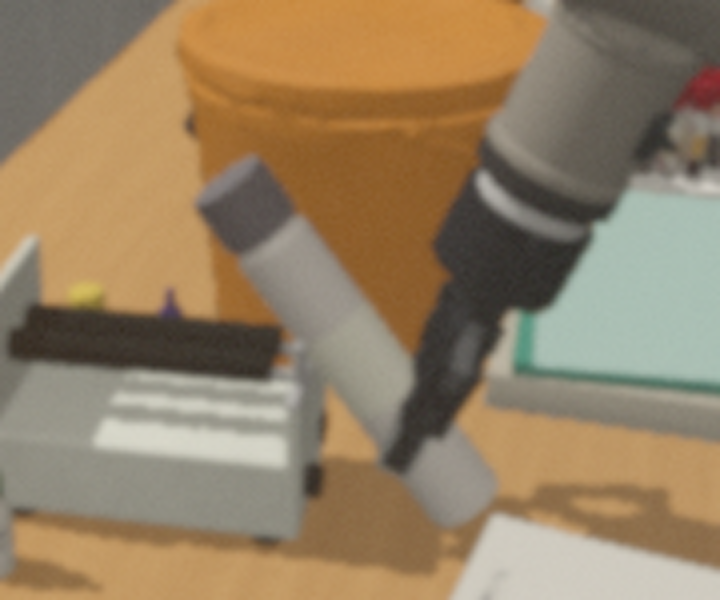

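Now a full-diameter grip (0.52): the finger crosses the whole tube at about (395,468), roughly 60 mm above the foot. I'll compute the tipping path.

```bash
python3 - <<'E'
import numpy as np
th=np.radians(np.linspace(35.2,90,13))
def tcp(t,sc,cl):
    a=np.array([np.sin(t),np.cos(t)]);n=np.array([np.cos(t),-np.sin(t)])
    C=np.array([4,95])+(28+cl)*np.array([-np.cos(t),np.sin(t)])
    return C-(sc-31.5)*a+43.1*n, C-sc*a, C+(240-sc)*a
k=np.linspace(0,1,13)
cl=np.interp(k,[0,.17,1],[0.3,6,6.5]);sc=np.interp(k,[0,.1,1],[120,118,92])
p=[tcp(*x) for x in zip(th,sc,cl)]
for i in range(13):
    d=(p[i][0]-p[max(i-1,0)][0]);print(i,np.degrees(th[i]).round(1),'tcp',p[i][0].round(1),'d world',(d[0]*.9985).round(1),(d[0]*.054).round(1),d[1].round(1),'foot',p[i][1].round(0),'cap',p[i][2].round(0))
print('turn/row',.0797*-.054,.0797*.9985)
E
```

```text
0 35.2 tcp [-34.9  14.2] d world 0.0 0.0 0.0 foot [-88.  13.] cap [ 50. 209.]
1 39.8 tcp [-42.3  20.6] d world -7.4 -0.4 6.4 foot [-96.  24.] cap [ 58. 208.]
2 44.3 tcp [-48.5  28.1] d world -6.2 -0.3 7.5 foot [-101.   36.] cap [ 66. 207.]
3 48.9 tcp [-52.   34.2] d world -3.4 -0.2 6.1 foot [-104.   46.] cap [ 77. 204.]
4 53.5 tcp [-54.7  40.3] d world -2.8 -0.1 6.1 foot [-106.   56.] cap [ 87. 199.]
5 58.0 tcp [-56.9  46.5] d world -2.2 -0.1 6.2 foot [-106.   66.] cap [ 97. 193.]
6 62.6 tcp [-58.4  52.6] d world -1.6 -0.1 6.2 foot [-106.   76.] cap [107. 187.]
7 67.2 tcp [-59.4  58.7] d world -1.0 -0.1 6.1 foot [-105.   86.] cap [116. 179.]
8 71.7 tcp [-59.8  64.7] d world -0.4 -0.0 6.0 foot [-103.   96.] cap [125. 171.]
9 76.3 tcp [-59.7  70.5] d world 0.1 0.0 5.8 foot [-101.  105.] cap [133. 162.]
10 80.9 tcp [-59.1  76. ] d world 0.6 0.0 5.6 foot [-97. 114.] cap [140. 152.]
11 85.4 tcp [-58.   81.4] d world 1.1 0.1 5.3 foot [-93. 122.] cap [146. 141.]
12 90.0 tcp [-56.5  86.4] d world 1.5 0.1 5.0 foot [-88. 130.] cap [152. 130.]
turn/row -0.0043038 0.07958045
```

```bash
python3 -m creep '[[-1,-7.4,-0.4,6.4,-0.0043,0.08,0],[-1,-6.2,-0.3,7.5,-0.0043,0.08,0],[-1,0,0,0,0,0,0]]'|grep cont; python3 st.py; python3 -m creep '[[-1,-3.4,-0.2,6.1,-0.0043,0.08,0],[-1,-2.8,-0.1,6.1,-0.0043,0.08,0],[-1,-2.2,-0.1,6.2,-0.0043,0.08,0],[-1,-1.6,-0.1,6.2,-0.0043,0.08,0],[-1,0,0,0,0,0,0]]'|grep cont; python3 st.py
```

```text
contact_force: [-0.4, 0.7, -2.3]
t 13.9 tcp [505.1 220.1  26.5] tcp_mix [-43.4  -4.1  26.5] z [ 0.255 -0.006 -0.967] y [ 0.014  1.    -0.003] ang 14.8
q [-0.41  0.44 -0.24  2.17  0.66  0.41  0.39] F [-0.4  0.7 -2.3] w 0.517 g 81.7
grasp_mix [-48.2  -3.9  44.8]
contact_force: [0.4, -0.5, -3.6]
t 14.53 tcp [494.6 219.8  49.2] tcp_mix [-53.9  -3.8  49.2] z [-0.061 -0.01  -0.998] y [ 0.009  1.    -0.011] ang -3.5
q [-0.15  0.53 -0.48  1.92  0.29  0.82  0.83] F [ 0.4 -0.5 -3.6] w 0.517 g 81.7
grasp_mix [-52.7  -3.6  68.2]
```

```bash
python3 -m creep '[[-1,-2,0.4,7,-0.0039,0.0715,0],[-1,-1.5,0.4,6.5,-0.0039,0.0715,0],[-1,-0.8,0.4,5.5,-0.0039,0.0715,0],[-1,0,0.4,5,-0.0039,0.0715,0],[-1,0,0,0,0,0,0]]'|grep cont; python3 st.py; python3 -c "
from h import *
snap('side','s9.png')"; python3 tube.py side s9.npz 112 160 22,100
```

```text
contact_force: [-0.0, 0.6, -3.5]
t 15.15 tcp [489.2 221.6  72.5] tcp_mix [-59.1  -1.8  72.5] z [-0.341 -0.011 -0.94 ] y [ 0.005  1.    -0.014] ang -20.0
q [-0.1   0.66 -0.51  1.7   0.16  1.18  0.97] F [-0.   0.6 -3.5] w 0.517 g 81.7
grasp_mix [-52.6  -1.5  90.4]
side 589 tilt 79.7 ydir 0.002 off,y [11.3  0.4] rms 0.77
span x [23.1 98.4]
```

```bash
python3 -m creep '[[-1,0.8,0,5,-0.0033,0.06,0],[-1,0.9,0,5,-0.0033,0.06,0],[-1,0.9,0,4,-0.0033,0.06,0],[-1,0,0,0,0,0,0]]'|grep cont; python3 st.py; python3 -c "
from h import *
snap('side','s10.png');snap('top','t10.png')"; python3 tube.py side s10.npz 112 165 22,145;python3 tube.py side s10.npz 112 165 22,175
```

```text
contact_force: [-0.0, -0.5, -3.5]
t 15.7 tcp [491.5 221.9  87.2] tcp_mix [-56.9  -1.5  87.2] z [-0.505 -0.01  -0.863] y [ 0.003  1.    -0.013] ang -30.3
q [-0.09  0.75 -0.51  1.55  0.1   1.39  1.01] F [-0.  -0.5 -3.5] w 0.515 g 81.8
grasp_mix [-47.3  -1.4 103.6]
side 1052 tilt 89.9 ydir 0.013 off,y [3.  0.6] rms 0.85
span x [ 23.4 143.5]
side 1062 tilt 89.9 ydir 0.012 off,y [3.  0.6] rms 0.84
span x [ 23.4 144.9]
```

```bash
python3 -m creep '[[-1,1.5,0,-1,0,0,-0.006],[-1,1.5,0,-1,0,0,-0.006],[-1,0,0,0,0,0,0]]'|grep cont; python3 -m creep '[[-1,0,0,-1,0,0,0],[-1,0,0,0,0,0,0]]'|grep cont; python3 -m creep '[[-1,0,0,-0.5,0,0,0],[-1,0,0,0,0,0,0]]'|grep cont; python3 st.py; python3 - <<'E'
from h import *
im,d=snap('side','s11.png');im2,d2=snap('top','t11.png')
cv2.imwrite('pics/c11.png',np.hstack([cv2.resize(im[130:280,240:420],(432,360)),cv2.resize(im2[110:260,270:420],(360,360))])[:,:,::-1])
c,s=np.cos(np.radians(3.1)),np.sin(np.radians(3.1));T=np.array([[c,-s,0],[s,c,0],[0,0,1]])
q=((cloud('side',d)-[.5482,.2265,0])@T*1000).reshape(-1,3);q=q[(abs(q[:,1])<15)&(q[:,2]>138)&(q[:,2]<155)&(q[:,0]>20)&(q[:,0]<178)]
print('cap end x',np.sort(q[:,0])[-8:].round(0))
E
python3 tube.py side s11.npz 112 165 22,145
```

```text
contact_force: [0.2, -0.4, -2.4]
contact_force: [-0.2, 0.5, -3.3]
contact_force: [0.1, 0.4, -3.0]
t 16.68 tcp [494.6 222.3  85. ] tcp_mix [-53.7  -1.3  85. ] z [-0.506 -0.001 -0.862] y [ 0.014  1.    -0.01 ] ang -30.4
q [-0.09  0.76 -0.51  1.54  0.1   1.39  1.01] F [ 0.1  0.4 -3. ] w 0.514 g 81.8
grasp_mix [-44.1  -1.3 101.4]
cap end x [146. 147. 147. 147. 148. 148. 149. 149.]
side 1026 tilt 90.2 ydir 0.002 off,y [ 0.7 -0.9] rms 0.9
span x [ 23.7 143.9]
```

View pics/c11.png

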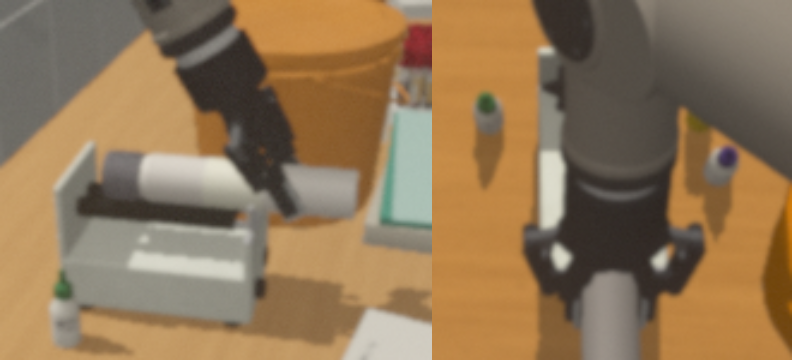

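The tube lies level over the groove, cap at (125,175) near the back plate, with the fingers in front of the pins and the bottles untouched. I'll seat it until the weight transfers.

```bash
python3 -m creep '[[-1,1.5,1,0,0,0,0],[-1,1.5,0,-0.5,0,0,0],[-1,0,0,0,0,0,0]]'|grep -A0 -E 'pos|cont'; python3 -m creep '[[-1,0,0,-0.5,0,0,0],[-1,0,0,0,0,0,0]]'|grep -E 'pos|cont'; python3 -m creep '[[-1,0,0,-0.5,0,0,0],[-1,0,0,0,0,0,0]]'|grep -E 'pos|cont'; python3 st.py; python3 -c "
from h import *
snap('side','s12.png')"; python3 tube.py side s12.npz 112 165 22,145
```

```text
eef_pos: [0.4978, 0.2232, 0.0845]
--
contact_force: [-0.5, -0.4, -3.0]
eef_pos: [0.4977, 0.2233, 0.0841]
contact_force: [-0.3, 0.8, -3.2]
eef_pos: [0.4976, 0.2233, 0.0838]
contact_force: [-0.2, -0.4, 0.4]
t 17.65 tcp [497.6 223.3  83.8] tcp_mix [-50.7  -0.5  83.8] z [-0.506 -0.001 -0.862] y [ 0.014  1.    -0.01 ] ang -30.4
q [-0.09  0.77 -0.5   1.53  0.1   1.39  1.01] F [-0.2 -0.4  0.4] w 0.515 g 82.1
grasp_mix [-41.1  -0.4 100.2]
side 1009 tilt 89.8 ydir -0.001 off,y [0.1 0.1] rms 0.88
span x [ 23.4 143.2]
```

Weight has transferred: tilt 89.8°, axis 127.1 mm high, y 0.1. Releasing and retreating along the tool axis.

```bash
python3 -m creep '[[-1,0,0,-0.4,0,0,0],[0.15,0,0,0,0,0,0],[0.4,0,0,0,0,0,0],[1,0,0,0,0,0,0],[1,0,0,0,0,0,0]]' 30|grep cont; python3 -m creep '[[1,5,0.3,9,0,0,0],[1,8,0.4,14,0,0,0],[1,16,0.8,28,0,0,0],[1,20,1,36,0,0,0],[1,0,0,40,0,0,0]]'|grep cont; python3 -m creep '[[1,-40,0,30,0,0,0],[1,-50,0,20,0,0,0],[1,-50,0,0,0,0,0],[1,0,0,0,0,0,0]]'|grep cont; python3 st.py; python3 - <<'E'
from h import *
im,d=snap('side','s13.png');im2,d2=snap('top','t13.png')
cv2.imwrite('pics/c13.png',np.hstack([cv2.resize(im[130:280,240:420],(432,360)),cv2.resize(im2[110:260,270:420],(360,360))])[:,:,::-1])
E
python3 tube.py side s13.npz 112 165 22,145;python3 tube.py top t13.npz 112 165 -60,145
```

```text
contact_force: [0.4, 0.0, 0.1]
contact_force: [-0.2, 2.0, -0.1]
contact_force: [0.5, 0.0, 0.1]
t 19.45 tcp [403.7 226.2 262. ] tcp_mix [-144.3    7.5  262. ] z [-0.506 -0.003 -0.863] y [ 0.01  1.   -0.01] ang -30.4
q [-0.06  0.46 -0.58  1.62 -0.04  1.58  0.97] F [0.5 0.  0.1] w 1.001 g 0.0
grasp_mix [-134.7    7.6  278.4]
side 1002 tilt 89.9 ydir -0.006 off,y [-1.1 -2.5] rms 0.82
span x [ 23.5 143.3]
top 0 tilt 90.0 ydir 0.0 off,y [0. 0.] rms nan
  return _methods._mean(a, axis=axis, dtype=dtype,
  ret = ret.dtype.type(ret / rcount)
Traceback (most recent call last):
  File "tube.py", line 22, in <module>
    else: print('span x',np.percentile(q[:,0],[1,99]).round(1))
                         ~~~~~~~~~~~~~^^^^^^^^^^^^^^^
IndexError: index -1 is out of bounds for axis 0 with size 0
```

View pics/c13.png

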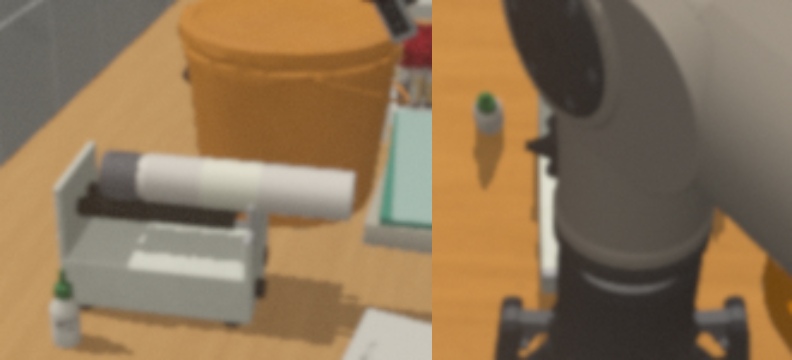

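```bash
python3 -m creep '[[1,-20,40,20,0,0,0],[1,-20,50,0,0,0,0],[1,-20,50,0,0,0,0],[1,0,50,0,0,0,0],[1,0,50,0,0,0,0]]'|grep cont; python3 -m creep '[[1,0,50,0,0,0,0],[1,0,50,0,0,0,0],[1,0,0,0,0,0,0]]'|grep cont;python3 - <<'E'
from h import *
for n,f in(('side','s14.png'),('top','t14.png')):
    im,d=snap(n,f)
    c,s=np.cos(np.radians(3.1)),np.sin(np.radians(3.1));T=np.array([[c,-s,0],[s,c,0],[0,0,1]])
    q=((cloud(n,d)-[.5482,.2265,0])@T*1000).reshape(-1,3);q=q[(abs(q[:,1])<15)&(q[:,2]>138)&(q[:,2]<160)&(q[:,0]>-120)&(q[:,0]<177)]
    if len(q): print(n,len(q),'x ends',np.percentile(q[:,0],[.5,99.5]).round(0),'y',q[:,1].mean().round(1))
A=np.load('pics/top0.npz');B=np.load('pics/t14.npz')
for k,(u0,u1,v0,v1) in dict(a=(282,304,145,170),b=(383,402,168,190),g=(375,396,140,166)).items():
    print(k,[(cloud('top',X['d'])[v0:v1,u0:u1].reshape(-1,3)[lambda q:(q[:,2]>.05)&(q[:,2]<.1)] if 0 else (lambda q:q[(q[:,2]>.05)&(q[:,2]<.1)].mean(0).round(3).tolist())(cloud('top',X['d'])[v0:v1,u0:u1].reshape(-1,3))) for X in (A,B)])
E
python3 tube.py side s14.npz 112 165 22,145;python3 tube.py top t14.npz 112 165 22,145; python3 st.py
```

```text
contact_force: [0.6, -0.1, 1.1]
contact_force: [0.1, 0.2, -0.3]
side 801 x ends [-86. 152.] y 5.9
top 1819 x ends [-75. 152.] y -0.1
a [[0.706, 0.336, 0.064], [0.706, 0.336, 0.064]]
b [[0.665, 0.122, 0.064], [0.666, 0.122, 0.063]]
g [[0.716, 0.14, 0.073], [0.716, 0.14, 0.073]]
side 1005 tilt 89.9 ydir -0.005 off,y [-1.2 -2.5] rms 0.85
span x [ 23.7 144.1]
top 1458 tilt 89.9 ydir -0.004 off,y [ 0.2 -0.7] rms 0.77
span x [ 23.4 143.8]
t 20.65 tcp [347.8 566.1 279.4] tcp_mix [-181.8  350.   279.4] z [-0.506 -0.001 -0.862] y [ 0.015  1.    -0.01 ] ang -30.4
q [-0.57  0.72 -0.62  1.17 -0.07  1.62  0.49] F [-0.1  0.9  0.3] w 1.001 g 0.0
grasp_mix [-172.2  350.   295.7]
```

The tube is level at 127 mm, jutting out about 87 mm, and the bottles and glue stick have not moved.

```bash
python3 -c "
from station import *
print(hand_in())"
```

```text
the job is handed in; nothing more can be done
None
```

The tube was leaned on the bar and released, then regripped below its middle and tipped into the groove, where it lies level with the cap to the back; the bottles and glue stick were untouched, and I handed the job in at about 21 s.

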